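# Reload the bench label dispenser and hold its keyed collar home

## Task

Reload the label dispenser: lower the cream label roll over the black hub until it sits flat in the round pocket, let it go, then put the knurled metal collar, flange down, on the steel spindle above it, without shifting the trays, the sauce pot or the tape. Turn the collar until the keyway hidden in its underside drops over the brass cross pin, then push it straight down against the spring until it stops. Finish there, still holding the collar and pressing it fully home, so that the locking clip can be slipped in.

Things in the scene. Friction and masses are not known exactly. Their poses are not given: they have to be found in the camera images.
- dispenser: Grey label dispenser, fixed to the table. Origin on the spindle's axis at table height, z up. Base plate 160 x 116 mm, 12 mm high, from -102 to 58 mm along its x; raised round pocket 77 mm inside, 91 mm outside, rim 30 mm above the table. White guide rollers and an upright toothed tear-off blade (all 55 mm high) stand 60 to 95 mm from the axis on its -x side.
- spindle_tip (a point): Bevelled tip of the upright spindle, on its axis, 98 mm above the table. The spindle rises from the pocket: a black hub 29 mm across with a bevelled top up to 47 mm above the table, then a steel post 14 mm across.
- cross_pin (a point): Middle of the brass cross pin through the steel post, on the axis, 62 mm above the table. The pin is horizontal, 6 mm thick and 28 mm long, its top 65 mm above the table. The way it points differs each time and is not reported (this point's axes are the dispenser's).
- platter (a joint): Sprung brake platter on the floor of the pocket, which carries the roll: metres pressed down, 0 = up (its top 22 mm above the table), grows as it is pressed, stop at 0.008. The spring pushes up with about 5 N at 0 and 11 N at 0.005, and lifts the roll and the collar again when they are let go.
- label_roll: Cream roll of labels standing on its flat face on the table: 68 mm across, 35 mm high, about 0.11 kg, open card core 33 mm across right through. Origin at the centre of its underside, z up along the core. Seated on the platter it stands 22 to 57 mm above the table.
- collar: Knurled aluminium collar standing flange down on the table: grip 50 mm across, flange 56 mm across in the lowest 8 mm, 36 mm high in all, about 0.16 kg; origin at the centre of its underside, z up along the bore. Bore 17 mm across, open at top and bottom.
- keyway (a point): Centre of the collar's underside, where its keyway is hidden: a cross of four slots 90 degrees apart along the collar's x and y axes, 9 mm wide, reaching 17 mm from the axis, 13 mm deep. On the spindle the collar first rests on the pin, underside 65 mm above the table; turned by at most 90 degrees a slot comes over the pin, to within about 6 degrees.
- collar_top (a point): Centre of the collar's top face, 36 mm above its underside. Keyed, the collar drops until its underside meets the roll, 57 mm above the table; pushed on, it presses roll and platter 5 mm down, to 52 mm, where the slots' roof stops on the pin (top face then at 88 mm).
- meal_tray: Bystander: oval foil meal tray, 161 x 131 x 56 mm, at the back. Origin at the centre of its underside.
- meal_tray_far: Bystander: oval foil meal tray, 162 x 126 x 55 mm, at the back. Origin at the centre of its underside.
- sealed_tray: Bystander: sealed foil tray, 149 x 121 x 51 mm, at the back. Origin at the centre of its underside.
- sauce_pot: Bystander: small steel pot of herbs, 70 mm across, 36 mm high. Origin at the centre of its underside.
- tape: Bystander: roll of brown tape, 92 mm across, 48 mm high. Origin at the centre of its underside.
Not all that is in view belongs to the job. Leave any turquoise look-alike of the label_roll alone.

How it is judged:
By the outcome, as a careful person would: the job done as asked, in the order asked, and still so for the second after the job is handed in, while the arm keeps its last pose, push and grip.
It also fails if it takes over 54 s, if anything falls off the work surface, if the arm or the gripper's body presses on something with over 40 N, if the wrist force passes 120 N, or if a joint passes its speed limit or range.

## Robot

A 7-joint arm with a two-finger parallel gripper is mounted at the origin on the work surface; the furniture and walls round the work are solid. World frame = base frame: x ahead of the robot, y to its left, z up, the work surface at z = 0. Lengths are in m, angles in rad, forces in N, time in s.
With the tool pointing down it reaches from about 0.425 to 0.925 m from the base axis. Payload 6.8 kg.
Tool frame: the origin (TCP) lies between the finger pads; the fingertips stand r.tip_extent ahead of it and the grasp point (between the pads) lies 5 mm behind it (r.tip_extent is the distance from the TCP to the fingertips, in m); y points along the fingers, x is the direction in which the jaws open and shut, and the axes are right-handed (so a half turn about y gives the same grasp; the last joint's range is limited). The gripper opens to 85 mm and grips with 20 to 120 N. Pads are 22 mm wide; open, the fingers measure 114 mm over their backs; the gripper's body (76 mm by 85 mm) begins 54 mm behind the grasp point. The pads swing forward as they close: fully open they stand 13 mm farther back than shut.
Start: joints at [-1.235, 0.477, 0.022, 1.555, -0.011, 1.109, -0.083], TCP at [0.29, 0.61, 0.245] pointing down, gripper open.
Joint ranges: [-2.96, 2.96], [-0.34, 2.1], [-1.41, 1.46], [0.24, 2.44], [-1.37, 4.51], [0.17, 1.92], [-2.96, 2.96]. Speed limits (rad/s): [2.39, 2.39, 3.14, 3.14, 3.14, 3.14, 3.14].

## Interface

Orientations are given as a rotation vector (axis times angle).
In Python, from bench import r gives the robot as it stands.
- The arm moves only by the tool send_rows, never from a script. Its argument "plan" is a list of rows, each a list of 5 numbers: the shift along the tool's x, y, z in cm, then the turn about the tool's y in degrees, then the opening, from 0 (shut) to 1 (fully open). In form: [[dx, dy, dz, spin, grip], ...]. A call has 1 to 12 rows; each row shifts and turns the commanded pose from where the row before left it, along the tool's axes as they then stand; what a row does not reach is not made up. A row lasts 1/8 s, in which the tool goes at most 62.5 mm and 10.7 degrees, less where a joint would pass 70% of its speed; a pose out of reach is approached as far as the arm can. A call is refused whole if a number of a shift passes 6.25 or a number of a turn 10.7, either way. A call with a gripper value outside its range is refused whole. The fingers move at their own pace and stop on an object; "force" is the grip in N (left out, the last holds). Time passes only in rows, so rows that do not move let the fingers close. It gives the time, the measured TCP pose, the force and the opening at its end, in the units of the state.
- r.get_obs(): the state, without advancing time (a new reading comes with each control period).
- r.grab_frame(name): name is "scene" or "top"; returns a dict with "image" (420x560x3 uint8, red, green, blue), "camera_matrix" (3x3 intrinsics, pixels), "cam_to_world" (4x4, takes a point from camera to world coordinates). Camera axes: x right, y down, z forward; pixel columns grow to the right and rows downward; lengths in m; the calibration is good to about 2 mm. A picture is of the moment at which its call begins. There is no depth.
- r.hand_in(): hands the job in, once; it reports no verdict.
Trained networks look in the newest picture that a camera, given by its name, has taken for a name from the list of things; names that differ only in an ending like _2 or _b are one class to them, and where a whole thing is asked for, a point or a joint stands for the part that bears it (a point fixed in the world has none). Each returns a list of dicts, best first, with "p" (0 to 1); they miss things now and then, are a little off and sometimes report something else, mostly with a low value. They report only what shows in the picture. A call takes as long as a camera call. They do not tell look-alikes from the thing itself.
- r.recognise(camera, target): "rect" ([left, top, right, bottom] in pixels, round what is visible of it).
The state is a dict: "clock": time; "joints": joint angles; "qvel": joint speeds; "tau": joint torques, N m; "tcp_pos": TCP position; "orientation": TCP orientation; "contact_force": force on the tool from outside, world axes, zero at the start; "moment": the same for the moment, N m; "grip_width": finger opening in m.
Only numpy, scipy, OpenCV 4.12 (cv2) and the standard library are available. Lean on these libraries where they do the work, as an engineer would, in place of code of your own. Each camera call takes 0.05 s, during which the arm holds its last target.

## Working session

There is one attempt and no reset: what is moved stays moved. The work goes in short steps, Python scripts to look and compute and a tool call to move; the robot and the scene stay as the last step left them, time stands still between calls to the robot, and variables do not carry over. Pictures are saved under pics/ and viewed, and the job is handed in when it is done.

Besides the shell and the picture viewer there is one more tool, called after "Request:" by a JSON object that holds its "method" and its "body", one argument or row to a line. send_rows: Moves the arm, as the interface text tells. Its arguments: {"type":"object","properties":{"plan":{"type":"array","items":{"type":"array","items":{"type":"number"}}},"force":{"type":"number"}},"required":["plan"]}

```bash
ls; mkdir -p pics
python3 - <<'E'
from bench import r
import cv2,numpy as np
print(r.get_obs(), r.tip_extent)
for n in("scene","top"):
    f=r.grab_frame(n); cv2.imwrite(f"pics/{n}0.png",f["image"][:,:,::-1]); print(n,f["camera_matrix"],f["cam_to_world"])
    for t in("label_roll","collar","dispenser","spindle_tip","tape","sauce_pot","cross_pin"):
        print(t,[(d["rect"],round(d["p"],2)) for d in r.recognise(n,t)][:3])
E
```

```text
pics
{'clock': 0.0, 'joints': array([-1.23508205,  0.47782612,  0.02232979,  1.55644417, -0.0115174 ,
        1.10928165, -0.08309509]), 'qvel': array([ 4.43082339e-04,  1.63016064e-03, -7.44759312e-05,  2.05346175e-03,
        9.11554798e-04,  3.96296388e-04,  3.73139505e-04]), 'tau': array([-2.20431052e-04, -5.96464348e+01,  1.60801761e+00, -2.81190097e+01,
        1.25551698e-02,  9.44919360e-03,  3.43321540e-05]), 'tcp_pos': array([0.2895974 , 0.60910025, 0.24431111]), 'orientation': array([-1.38815852, -0.87532403,  0.87775724]), 'contact_force': array([0.03168357, 0.78541603, 0.04332033]), 'moment': array([-0.00043628, -0.03062838, -0.02201889]), 'grip_width': 0.08548982277586639} 0.014
scene [[420.26687873   0.         278.89492784]
 [  0.         420.26687873 203.27734015]
 [  0.           0.           1.        ]] [[ 0.6321323  -0.47202542  0.61449228  0.01151546]
 [-0.77468789 -0.40173019  0.48833547 -0.5266005 ]
 [ 0.01635334 -0.78473235 -0.619619    0.67602849]
 [ 0.          0.          0.          1.        ]]
label_roll [([191.5, 237.8, 225.2, 271.0], 0.92), ([344.3, 3
[... 615 characters left out ...]
9.89294878e-01  1.45929598e-01  4.13491517e-01]
 [-9.99941494e-01 -2.01548049e-03 -1.06276527e-02 -6.38525332e-02]
 [ 1.08080006e-02 -1.45916352e-01 -9.89237891e-01  1.09809016e+00]
 [ 0.00000000e+00  0.00000000e+00  0.00000000e+00  1.00000000e+00]]
label_roll [([241.6, 251.5, 268.1, 275.0], 0.95), ([374.4, 230.9, 399.1, 256.7], 0.84), ([318.8, 179.8, 343.8, 206.0], 0.8)]
collar [([325.3, 239.8, 347.1, 262.5], 0.86), ([307.0, 120.4, 357.4, 163.6], 0.61)]
dispenser [([215.3, 174.8, 279.4, 236.3], 0.96)]
spindle_tip [([216.9, 177.3, 282.8, 234.5], 0.67)]
tape [([149.3, 187.3, 187.8, 221.6], 0.86)]
sauce_pot [([194.5, 256.0, 220.2, 283.2], 0.79)]
cross_pin [([215.6, 176.7, 281.1, 233.2], 0.78)]
```

Run:
```python
import cv2
a=cv2.imread("pics/scene0.png");b=cv2.imread("pics/top0.png")
cv2.imwrite("pics/c_scene.png",cv2.resize(a[150:360,140:420],None,fx=2.85,fy=2.85,interpolation=cv2.INTER_CUBIC))
cv2.imwrite("pics/c_top.png",cv2.resize(b[100:300,140:420],None,fx=2.85,fy=2.85,interpolation=cv2.INTER_CUBIC))
```

```text
(no output)
```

View pics/scene0.png

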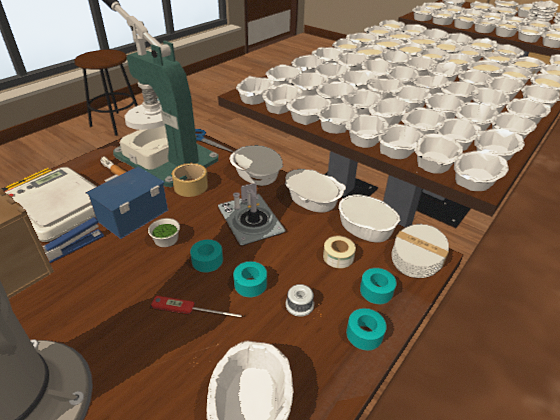

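View pics/top0.png

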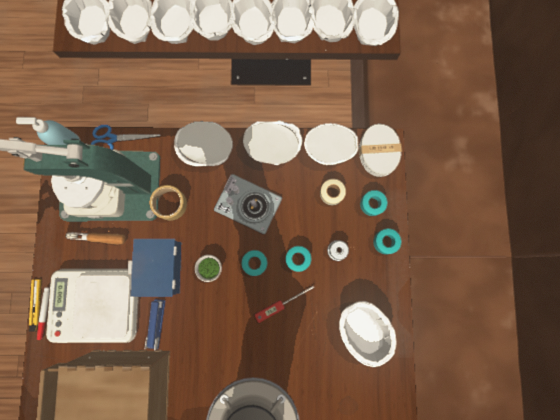

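```bash
sleep 1
```

```text
(no output)
```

View pics/c_top.png

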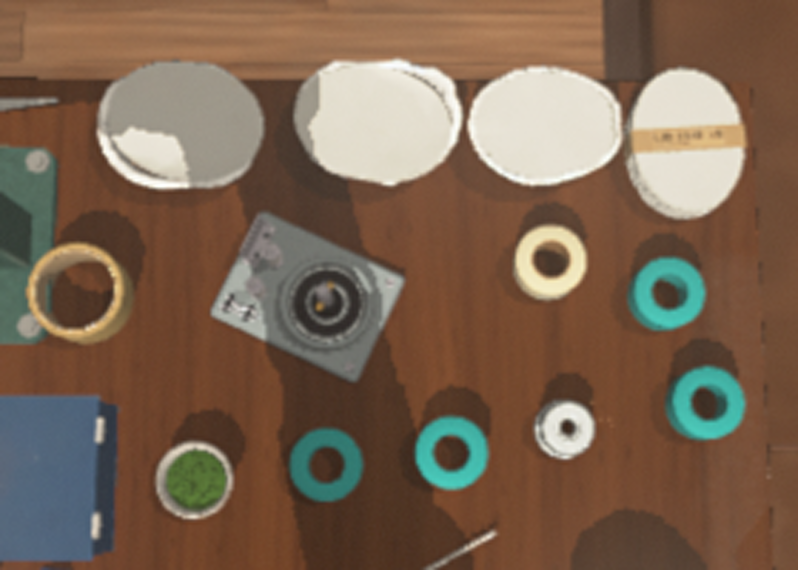

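View pics/c_scene.png

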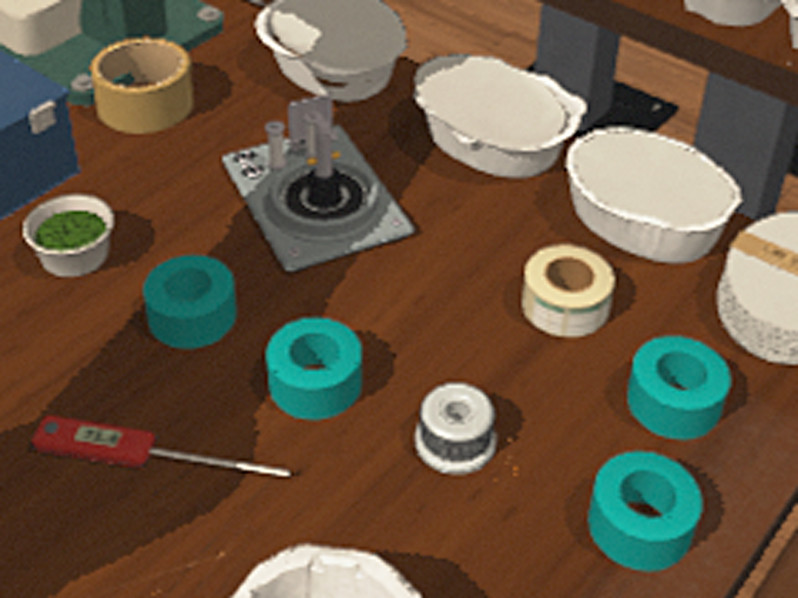

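The cream ring at top-view pixel (333,192) / scene (339,252) is the label roll. The other rings, at top (254,263), (298,259), (374,203) and (387,241), are turquoise and so look-alikes. The collar is at top (338,251) / scene (299,300). The crop confirms the cream roll with its card core and printed side. Next I measure positions.

```bash
cat > h.py <<'E'
import numpy as np,cv2
from scipy.spatial.transform import Rotation as R
from bench import r
def grab(n):
    f=r.grab_frame(n); return f
def ray(f,u,v,z):
    K=f["camera_matrix"];T=f["cam_to_world"]
    d=T[:3,:3]@np.linalg.solve(K,[u,v,1.]); o=T[:3,3]
    return o+d*(z-o[2])/d[2]
def proj(f,P):
    T=f["cam_to_world"];P=np.atleast_2d(P)
    c=(P-T[:3,3])@T[:3,:3]; p=c@f["camera_matrix"].T
    return p[:,:2]/p[:,2:]
A=np.linspace(0,2*np.pi,73)
def circ(x,y,z,rad): return np.c_[x+rad*np.cos(A),y+rad*np.sin(A),0*A+z]
def tool():
    o=r.get_obs(); M=R.from_rotvec(o["orientation"]).as_matrix(); return o,M
E
python3 - <<'E'
from h import *
from scipy.optimize import least_squares
o,M=tool(); print(np.round(M,3))
F={n:grab(n) for n in("scene","top")}
boxes={"roll":([322.6,237.3,354.2,270.1],[318.8,179.8,343.8,206.0],[(0,.034),(.035,.034)]),
"collar":([283.7,286.9,312.5,315.4],[325.3,239.8,347.1,262.5],[(0,.028),(.008,.028),(.036,.025)]),
}
for k,(bs,bt,prof) in boxes.items():
    def pb(n,x,y):
        p=np.vstack([proj(F[n],circ(x,y,z,q)) for z,q in prof]); return np.r_[p.min(0),p.max(0)]
    for use in("scene","top","both"):
        def res(v):
            e=[]
            if use!="top": e.append(pb("scene",*v)+0-bs)
            if use!="scene": e.append(pb("top",*v)-bt)
            return np.concatenate(e)
        s=least_squares(res,[.6,-.2]); print(k,use,np.round(s.x,4),np.round(s.fun,1))
for n in F:
    im=F[n]["image"][:,:,::-1]
    cv2.imwrite(f"pics/d_{n}.png",cv2.resize(im[170:250,205:295],None,fx=7,fy=7,interpolation=cv2.INTER_CUBIC))
E
```

```text
[[ 0.429  0.    -0.903]
 [ 0.903  0.     0.429]
 [ 0.    -1.    -0.   ]]
roll scene [ 0.6112 -0.2198] [-0.5 -0.3  0.5  0.2]
roll top [ 0.6162 -0.2135] [-0.5  0.   0.5 -0. ]
roll both [ 0.6143 -0.2168] [-0.8 -1.6  0.1 -1.2  0.7  0.7  1.7  0.7]
collar scene [ 0.4516 -0.2306] [ 0.2 -2.6 -0.1  2.4]
collar top [ 0.4547 -0.2256] [ 0.3  1.2 -0.3 -1.2]
collar both [ 0.4531 -0.2286] [-0.1 -3.6 -0.5  1.3  1.4  1.7  0.9 -0.6]
```

View pics/d_top.png

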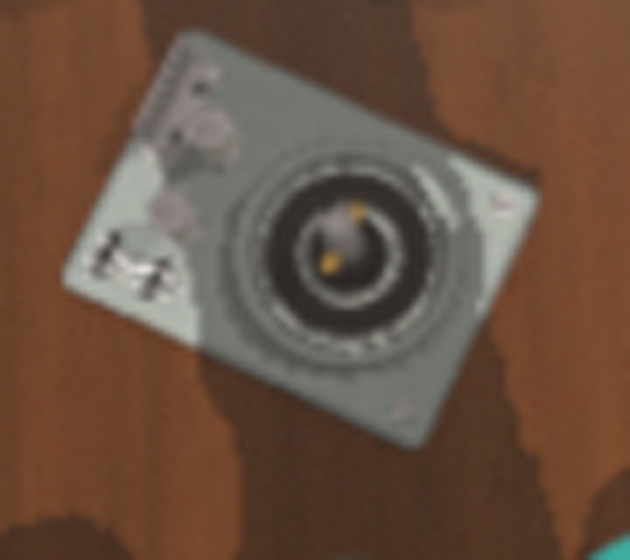

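View pics/d_scene.png

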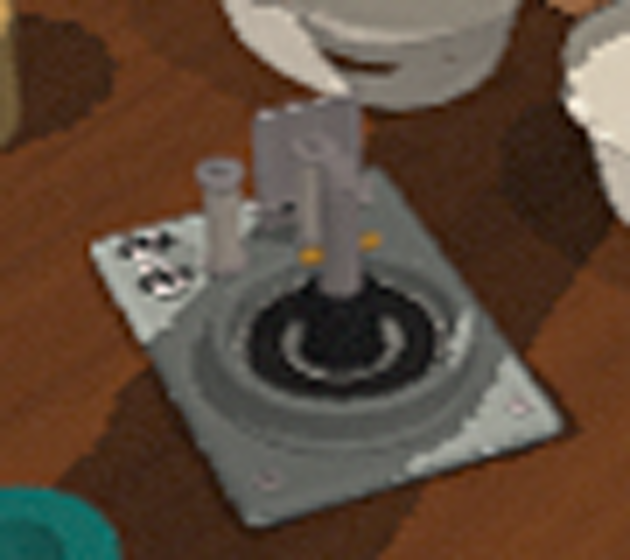

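```bash
cat >> h.py <<'E'
def hullmask(f,x,y,prof,s=1):
    p=np.vstack([proj(f,circ(x,y,z,q)) for z,q in prof]).astype(np.float32)
    return cv2.convexHull(p)
E
python3 - <<'E'
from h import *
from scipy.optimize import least_squares
F={n:grab(n) for n in("scene","top")}
def up(L,ox=205,oy=170,s=7): return np.array([[(a+.5)/s-.5+ox,(b+.5)/s-.5+oy] for a,b in L])
C={"top":up([(190,28),(541,193),(421,449),(62,285)]),"scene":up([(377,166),(569,425),(248,528),(90,245)])}
loc=None
L=np.array([(-.102,-.058),(.058,-.058),(.058,.058),(-.102,.058)])
# order: top-left(back-left),back-right,front-right,front-left in world: back = +x
P=np.array([(-.102,.058),(.058,.058),(.058,-.058),(-.102,-.058)])
def W(v,p,z):
    c,s=np.cos(v[2]),np.sin(v[2]); return np.c_[v[0]+c*p[:,0]-s*p[:,1],v[1]+s*p[:,0]+c*p[:,1],np.full(len(p),z)]
fits={}
for n in("scene","top"):
    f=lambda v:(proj(F[n],W(v,P,.012))-C[n]).ravel()
    s=least_squares(f,[.6,0,-1.9]); fits[n]=s.x
    print(n,np.round(s.x,4),np.degrees(s.x[2]),np.round(s.fun,1))
pins={"top":up([(330,263),(357,211)]),"scene":up([(312,256),(371,240)])}
for n in pins:
    q=np.array([ray(F[n],*p,.063)[:2] for p in pins[n]]); d=q[1]-q[0]
    print(n,"pin",np.round(q,4),"mid",q.mean(0).round(4),"len",np.hypot(*d),"ang",np.degrees(np.arctan2(d[1],d[0])))
# spindle tip: top image tip?, scene tip
print("tip scene",ray(F["scene"],*up([(342,140)])[0],.098))
# roll & hull from colour
prof=[(0,.034),(.035,.034)]
for n,box in(("scene",(310,225,368,282)),("top",(308,168,355,216))):
    im=F[n]["image"]; hsv=cv2.cvtColor(im,cv2.COLOR_RGB2HSV)
    x0,y0,x1,y1=box; sub=im[y0:y1,x0:x1].astype(int); 
    m=((sub[:,:,1]>120)&(sub[:,:,2]>80)).astype(np.uint8)
    k,lab,st,ce=cv2.connectedComponentsWithStats(m); i=1+np.argmax(st[1:,4]); m=(lab==i).astype(np.uint8)
    cs,_=cv2.findContours(m,cv2.RETR_EXTERNAL,cv2.CHAIN_APPROX_NONE); M0=np.zeros_like(m); cv2.drawContours(M0,[max(cs,key=len)],-1,1,-1)
    mm=cv2.moments(M0,True); cen=np.array([mm["m10"]/mm["m00"]+x0,mm["m01"]/mm["m00"]+y0])
    def res(v):
        h=hullmask(F[n],*v,prof); q=cv2.moments(h); return [q["m10"]/q["m00"]-cen[0],q["m01"]/q["m00"]-cen[1]]
    s=least_squares(res,[.61,-.217]); h=hullmask(F[n],*s.x,prof)
    print("roll",n,s.x.round(4),"area",M0.sum(),cv2.contourArea(h))
E
```

```text
scene [ 0.573  -0.0042 -2.0094] -115.13211837725004 [ 0.5 -0.   0.1  0.1  0.1 -0.3 -0.6  0.1]
top [ 5.7760e-01 -5.0000e-04 -2.0054e+00] -114.90371441601842 [-0.4 -0.2  0.7 -0.2  0.2  0.6 -0.4 -0.2]
top pin [[ 0.5689  0.0052]
 [ 0.589  -0.0048]] mid [5.79e-01 2.00e-04] len 0.02247176618692534 ang -26.60713120209776
scene pin [[ 0.5662  0.0025]
 [ 0.5853 -0.0067]] mid [ 0.5758 -0.0021] len 0.021258744364793386 ang -25.811649046919335
tip scene [0.58620581 0.00612131 0.098     ]
roll scene [ 0.6173 -0.2159] area 823 875.3240065870341
roll top [ 0.6202 -0.2174] area 535 524.6024045879021
```

Request:
{"method": "send_rows", "body": {
  "plan": [
    [-4,0,-4.3,0,1],
    [-4,0,-4.3,0,1],
    [-4,0,-4.3,0,1],
    [-4,0,-4.3,0,1],
    [-4,0,-4.3,0,1],
    [-4,0,-4.3,0,1],
    [-4,0,-4.3,0,1],
    [-4,0,-4.3,0,1],
    [-4,0,-4.3,0,1],
    [-4,0,-4.3,0,1],
    [-4,0,-4.3,0,1],
    [-4,0,-4.3,0,1]
  ],
  "force": 30
}}

```text
clock: 2.5
tcp_pos: [0.5504, -0.0471, 0.2457]
orientation: [-1.387, -0.878, 0.876]
contact_force: [1.7, -0.3, 0.5]
grip_width: 0.0856
```

Run:
```python
from h import *
F=cv2.imread("pics/top0.png");S=cv2.imread("pics/scene0.png")
import pickle
f={n:grab(n) for n in("scene","top")}
prof=[(0,.034),(.035,.034)]
for n,I in(("top",F),("scene",S)):
    for xy,c in(((.615,-.2165),(0,0,255)),((.619,-.2165),(255,0,0))):
        h=hullmask(f[n],*xy,prof); 
        u=((h+.5)*8-.5)
        if n not in locals().get("Z",{}): 
            Z=locals().get("Z",{}); Z[n]=cv2.resize(I,None,fx=8,fy=8,interpolation=cv2.INTER_CUBIC)
        cv2.polylines(Z[n],[u.astype(int)],True,c,1)
    u,v=h.mean(0)[0]; u,v=int(u*8),int(v*8)
    Z[n]=Z[n][v-250:v+250,u-200:u+200]
cv2.imwrite("pics/ov1.png",np.hstack([Z["top"],Z["scene"]]))
for p in ((333,163),(333,166),(300,160),(280,163)): print(p,ray(f["top"],*p,.05).round(3))
```

```text
(333, 163) [ 0.694 -0.216  0.05 ]
(333, 166) [ 0.686 -0.216  0.05 ]
(300, 160) [ 0.702 -0.125  0.05 ]
(280, 163) [ 0.694 -0.07   0.05 ]
```

View pics/ov1.png

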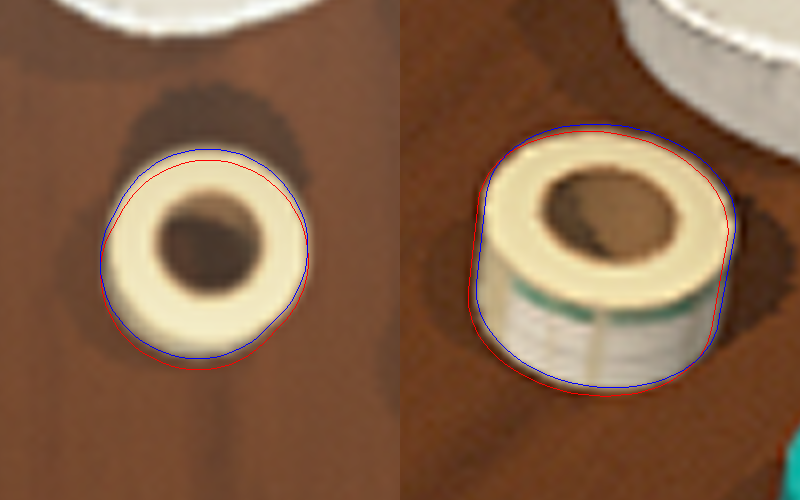

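Request:
{"method": "send_rows", "body": {
  "plan": [
    [-4.1,0,-4.5,0,1],
    [-4.1,0,-4.5,0,1],
    [-4.2,0,-4.4,0,1],
    [0,5,0,0,1],
    [0,5,0,0,1],
    [0,3,0,0,1],
    [0,0,0,0,1]
  ]
}}

```text
clock: 3.48
tcp_pos: [0.6159, -0.2137, 0.1128]
orientation: [-1.383, -0.873, 0.879]
contact_force: [0.5, 0.1, 0.3]
grip_width: 0.0856
```

Run:
```python
from h import *
o,M=tool(); print(o["tcp_pos"],o["joints"].round(2),o["clock"])
for n,b in(("scene",(280,160,400,300)),("top",(270,130,390,250))):
    f=grab(n);x0,y0,x1,y1=b
    cv2.imwrite(f"pics/e_{n}.png",cv2.resize(f["image"][y0:y1,x0:x1,::-1],None,fx=5 if n=="top" else 4,fy=5 if n=="top" else 4,interpolation=cv2.INTER_CUBIC))
```

```text
[ 0.61586116 -0.21372363  0.11283736] [-0.01  0.61  0.36  1.74 -0.27  0.85  1.59] 3.475
```

View pics/e_scene.png

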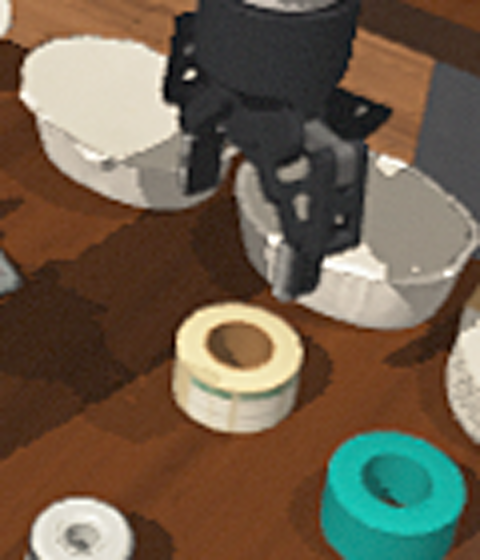

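View pics/e_top.png

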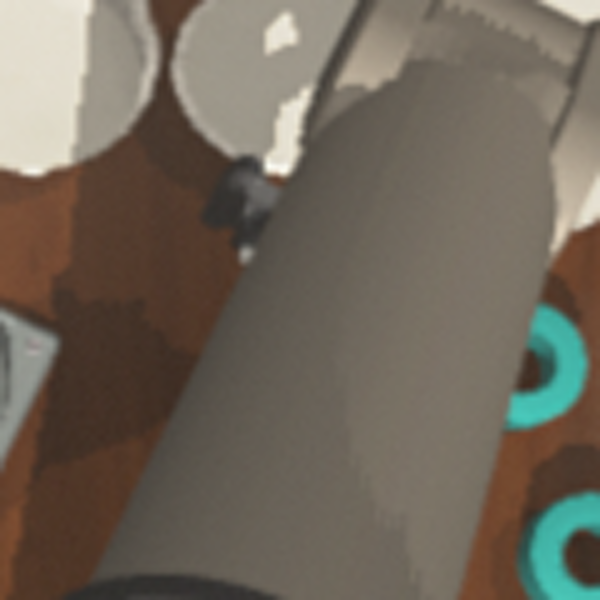

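Request:
{"method": "send_rows", "body": {
  "plan": [
    [-0.1,0,-0.4,0,1],
    [0,3,0,0,1],
    [0,3,0,0,1],
    [0,2,0,0,1],
    [0,0.6,0,0,1],
    [0,0,0,0,0.5],
    [0,0,0,0,0.5],
    [0,0,0,0,0.5],
    [0,0,0,0,0.5]
  ],
  "force": 25
}}

```text
clock: 4.7
tcp_pos: [0.6215, -0.218, 0.0304]
orientation: [-1.389, -0.878, 0.875]
contact_force: [-0.7, 0.1, 5.9]
grip_width: 0.067
```

Request:
{"method": "send_rows", "body": {
  "plan": [
    [0,0,0,0,0.95],
    [0,0,0,0,0.95],
    [0,0,0,10,0.95],
    [0,0,0,10,0.95],
    [0,0,0,10,0.95],
    [0,0,0,10,0.95],
    [0,0,0,10,0.95],
    [0,0,0,10,0.95],
    [0,0,0,10,0.95],
    [0,0,0,10,0.95],
    [0,0,0,10,0.95],
    [0,0,0,0,0.95]
  ]
}}

```text
clock: 6.2
tcp_pos: [0.6205, -0.2172, 0.0288]
orientation: [-1.544, 0.347, -0.346]
contact_force: [-0.3, 0.1, -0.2]
grip_width: 0.0812
```

Run:
```python
from h import *
o,M=tool(); print(o["tcp_pos"],np.degrees(np.arctan2(M[1,0],M[0,0])),M[:,1],o["joints"].round(2),o["contact_force"])
for n,b in(("scene",(280,160,400,300)),):
    f=grab(n);x0,y0,x1,y1=b
    cv2.imwrite(f"pics/f_{n}.png",cv2.resize(f["image"][y0:y1,x0:x1,::-1],None,fx=4,fy=4,interpolation=cv2.INTER_CUBIC))
```

```text
[ 0.62051415 -0.21720109  0.02878626] -25.30877963596594 [-1.03127284e-03 -3.89485713e-04 -9.99999392e-01] [-0.23  0.83  0.7   1.77 -0.72  0.81  0.39] [-0.30546924  0.10649464 -0.2491071 ]
```

View pics/f_scene.png

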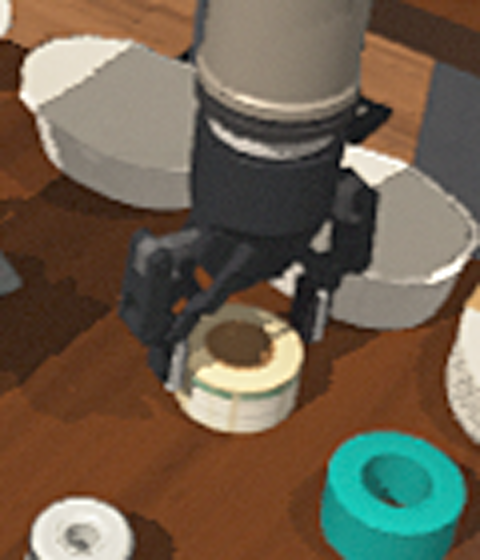

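Request:
{"method": "send_rows", "body": {
  "plan": [
    [0,0,0,0,0.5],
    [0,0,0,0,0.5],
    [0,0,0,0,0.5],
    [0,0,0,0,0.5]
  ],
  "force": 30
}}

```text
clock: 6.75
tcp_pos: [0.6207, -0.2176, 0.0297]
orientation: [-1.542, 0.347, -0.347]
contact_force: [-1.2, 1.4, 5.4]
grip_width: 0.0668
```

Request:
{"method": "send_rows", "body": {
  "plan": [
    [0,-2,0,0,0.5],
    [0,-4,0,0,0.5],
    [0,-4,0,0,0.5],
    [0,0,0,0,0.5]
  ]
}}

```text
clock: 7.25
tcp_pos: [0.6227, -0.2191, 0.1337]
orientation: [-1.543, 0.343, -0.354]
contact_force: [-1.0, 0.4, -0.5]
grip_width: 0.0665
```

Run:
```python
from h import *
o,M=tool(); print(o["tcp_pos"],np.degrees(np.arctan2(M[1,0],M[0,0])),o["contact_force"])
for n,b in(("scene",(280,140,400,280)),):
    f=grab(n);x0,y0,x1,y1=b
    cv2.imwrite(f"pics/g_{n}.png",cv2.resize(f["image"][y0:y1,x0:x1,::-1],None,fx=4,fy=4,interpolation=cv2.INTER_CUBIC))
```

```text
[ 0.62266329 -0.21912698  0.13366719] -25.434847147459994 [-1.00035275  0.36997222 -0.52249089]
```

View pics/g_scene.png

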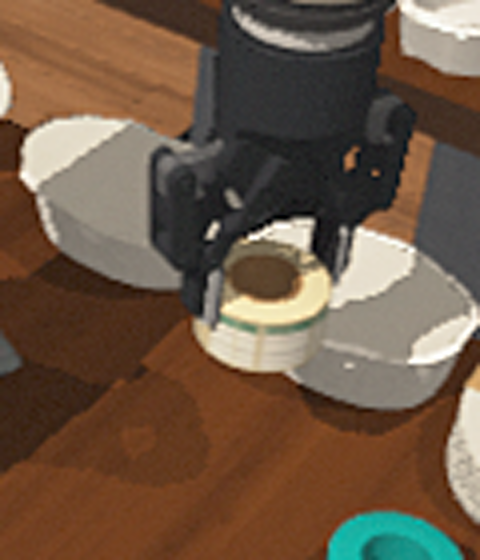

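Run:
```python
from h import *
F={"top":cv2.imread("pics/top0.png"),"scene":cv2.imread("pics/scene0.png")}
out=[]
for n in("top","scene"):
    f=grab(n); Z=cv2.resize(F[n],None,fx=9,fy=9,interpolation=cv2.INTER_CUBIC)
    x,y,a={"top":(.5785,-.0005,np.radians(-115)),"scene":(.5755,-.0025,np.radians(-115))}[n]
    def dl(P,c,cl=True):
        u=((proj(f,P)+.5)*9-.5).astype(int); cv2.polylines(Z,[u[:,None]],cl,c,1,cv2.LINE_AA)
    dl(circ(x,y,.030,.0455),(0,0,255)); dl(circ(x,y,.030,.0385),(0,255,255)); dl(circ(x,y,.098,.007),(0,255,0)); dl(circ(x,y,.047,.007),(0,255,0)); dl(circ(x,y,.022,.0385),(255,0,255))
    b=np.radians(-26); d=.014*np.array([np.cos(b),np.sin(b)])
    dl(np.array([[x-d[0],y-d[1],.062],[x+d[0],y+d[1],.062]]),(255,255,0),False)
    P=np.array([(-.102,.058),(.058,.058),(.058,-.058),(-.102,-.058)]);c,s=np.cos(a),np.sin(a)
    dl(np.c_[x+c*P[:,0]-s*P[:,1],y+s*P[:,0]+c*P[:,1],[.012]*4],(0,0,255))
    out.append(Z[174*9:240*9,210*9:288*9][:590,:])
    cv2.imwrite(f"pics/m_{n}.png",out[-1])
```

```text
(no output)
```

View pics/m_top.png

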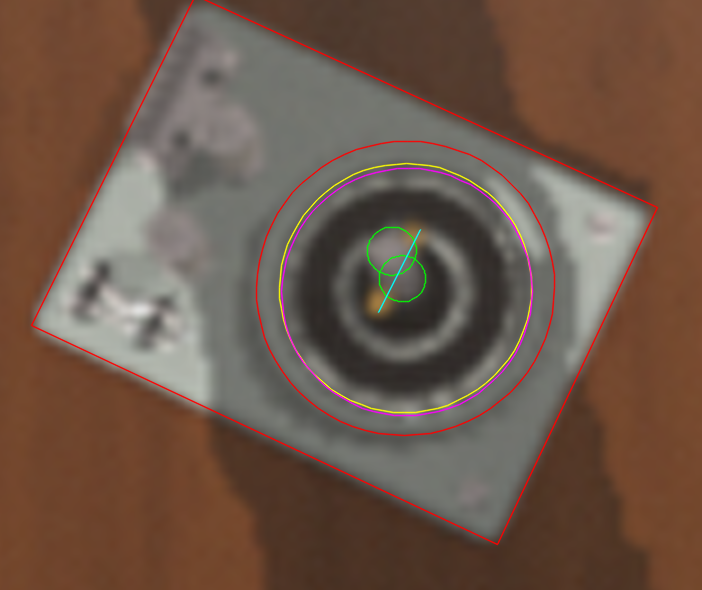

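View pics/m_scene.png

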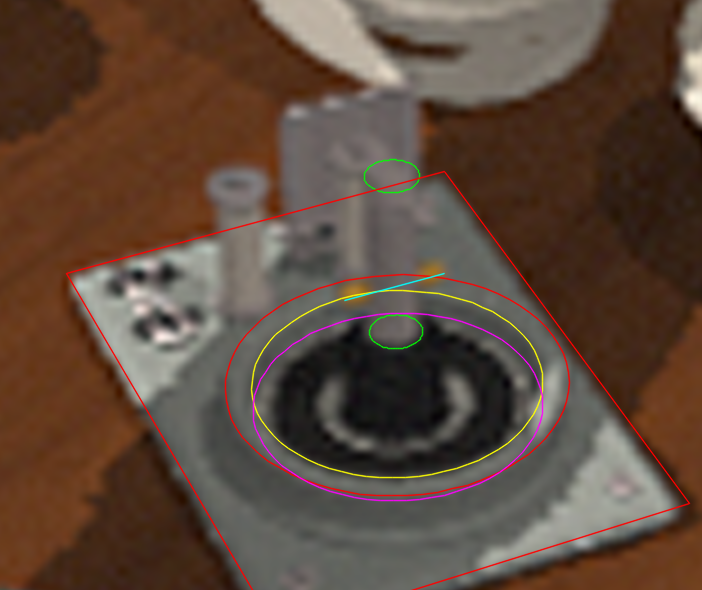

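Request:
{"method": "send_rows", "body": {
  "plan": [
    [0,-3.7,0,0,0.5],
    [-2.6,0,3.5,0,0.5],
    [-2.7,0,3.5,0,0.5],
    [-2.7,0,3.6,0,0.5],
    [-2.7,0,3.6,0,0.5],
    [-2.6,0,3.5,0,0.5],
    [0,0,0,0,0.5],
    [0,0,0,0,0.5]
  ]
}}

```text
clock: 8.4
tcp_pos: [0.5761, -0.001, 0.1656]
orientation: [-1.544, 0.349, -0.347]
contact_force: [-0.1, -0.2, -1.2]
grip_width: 0.0669
```

```bash
cat > ov.py <<'E'
from h import *
import sys
# overlay: roll/collar at tcp (height offset) + dispenser at xy
def go(tag,prof,zo,sp,s=7,box=(200,130,290,240),n="scene"):
    o,M=tool(); p=o["tcp_pos"]; yaw=np.degrees(np.arctan2(M[1,0],M[0,0]))
    print(p.round(4),"yaw",yaw.round(2),"F",o["contact_force"].round(1),"w",round(o["grip_width"],4),"q",o["joints"].round(2),"t",o["clock"],"ax",M[:,1].round(3))
    f=grab(n); x0,y0,x1,y1=box
    raw=cv2.resize(f["image"][y0:y1,x0:x1,::-1],None,fx=s,fy=s,interpolation=cv2.INTER_CUBIC); Z=raw.copy()
    def dl(P,c):
        u=((proj(f,P)-[x0,y0]+.5)*s-.5).astype(int); cv2.polylines(Z,[u[:,None]],True,c,1,cv2.LINE_AA)
    for z,q in prof: dl(circ(p[0],p[1],p[2]-zo+z,q),(0,0,255))
    x,y=sp
    dl(circ(x,y,.03,.0385),(0,255,255)); dl(circ(x,y,.098,.007),(0,255,0)); dl(circ(x,y,.047,.007),(0,255,0))
    cv2.imwrite(f"pics/{tag}.png",Z); cv2.imwrite(f"pics/{tag}_raw.png",raw); return f,o
E
python3 - <<'E'
from ov import *
go("h1",[(0,.034),(.035,.034),(.035,.0165)],.0297,(.5785,-.002),s=5)
E
```

```text
[ 0.5761 -0.001   0.1656] yaw -25.42 F [-0.1 -0.2 -1.2] w 0.0669 q [-0.77  0.56  0.91  1.91 -0.55  0.94 -0.04] t 8.4 ax [-0.001 -0.001 -1.   ]
```

View pics/h1.png

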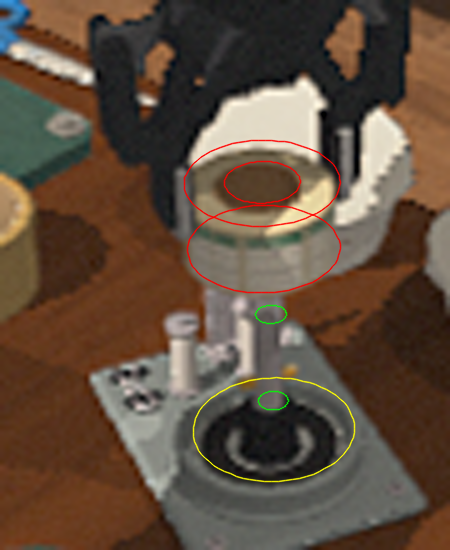

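Run:
```python
from ov import *
go("h2",[(0,.034),(.035,.034),(.035,.0165)],.0297,(.5768,-.0015),s=10,box=(232,154,272,214))
```

```text
[ 0.5763 -0.0018  0.1659] yaw -25.5 F [-0.5  0.  -1.6] w 0.0669 q [-0.77  0.56  0.91  1.91 -0.55  0.94 -0.04] t 8.45 ax [-0.001 -0.001 -1.   ]
```

View pics/h2.png

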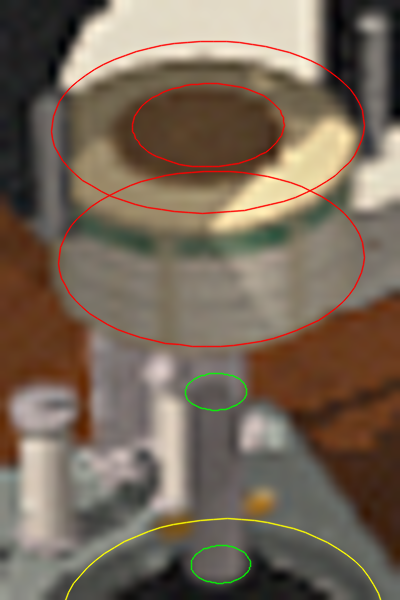

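View pics/h2_raw.png

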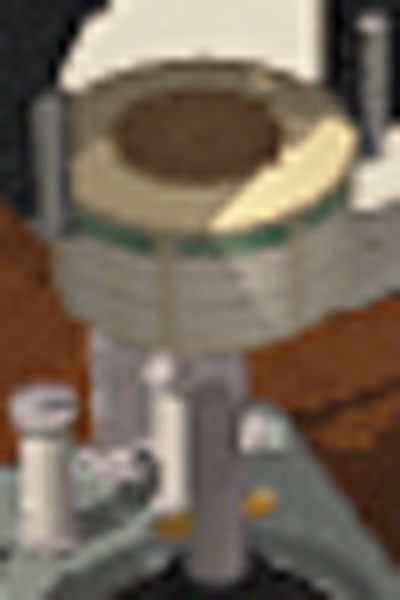

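Request:
{"method": "send_rows", "body": {
  "plan": [
    [0.2,0,0.1,0,0.5],
    [0,1.5,0,0,0.5],
    [0,1.5,0,0,0.5],
    [0,1.3,0,0,0.5],
    [0,1.0,0,0,0.5],
    [0,0,0,0,0.5]
  ]
}}

```text
clock: 9.25
tcp_pos: [0.5783, -0.0006, 0.1124]
orientation: [-1.543, 0.349, -0.347]
contact_force: [0.1, 0.1, -2.0]
grip_width: 0.0667
```

Run:
```python
from ov import *
go("h3",[(0,.034),(.035,.034),(.035,.0165)],.0297,(.5787,-.002),s=10,box=(225,160,280,220))
f=grab("top"); cv2.imwrite("pics/h3t.png",cv2.resize(f["image"][150:260,190:310,::-1],None,fx=5,fy=5))
```

```text
[ 0.5783 -0.0006  0.1124] yaw -25.44 F [ 0.1  0.1 -2. ] w 0.0667 q [-0.71  0.63  0.84  1.94 -0.62  0.85  0.02] t 9.25 ax [-0.002 -0.    -1.   ]
```

View pics/h3_raw.png

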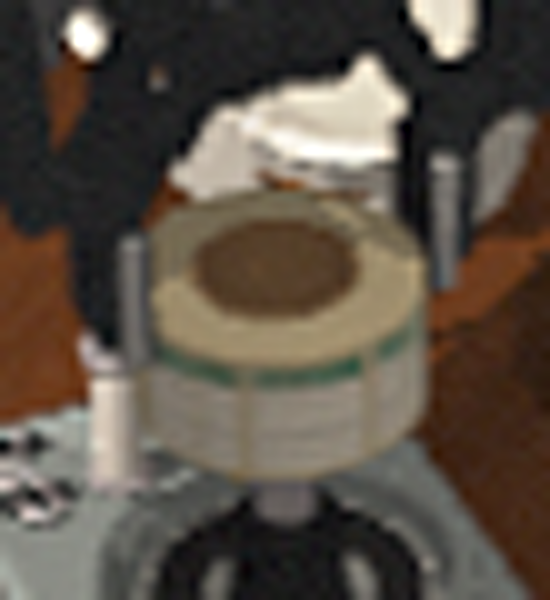

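View pics/h3t.png

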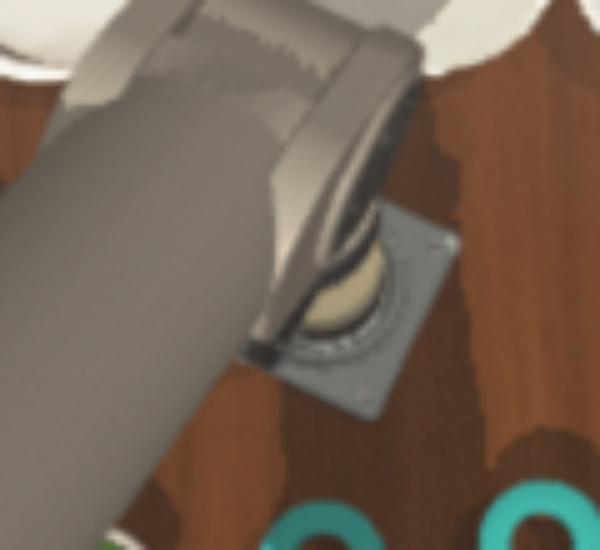

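Request:
{"method": "send_rows", "body": {
  "plan": [
    [0,0.8,0,0,0.5],
    [0,0.8,0,0,0.5],
    [0,0.4,0,0,0.5],
    [0,0.4,0,0,0.5],
    [0,0,0,0,0.5]
  ]
}}

```text
clock: 9.98
tcp_pos: [0.5787, -0.0006, 0.089]
orientation: [-1.543, 0.348, -0.348]
contact_force: [0.5, -0.7, -0.9]
grip_width: 0.0668
```

Run:
```python
from ov import *
go("h4",[(0,.034),(.035,.034),(.035,.0165)],.0297,(.5787,-.002),s=10,box=(225,165,280,225))
```

```text
[ 0.5787 -0.0006  0.089 ] yaw -25.43 F [ 0.5 -0.7 -0.9] w 0.0668 q [-0.69  0.66  0.8   1.95 -0.66  0.81  0.04] t 9.975 ax [-0. -0. -1.]
```

View pics/h4_raw.png

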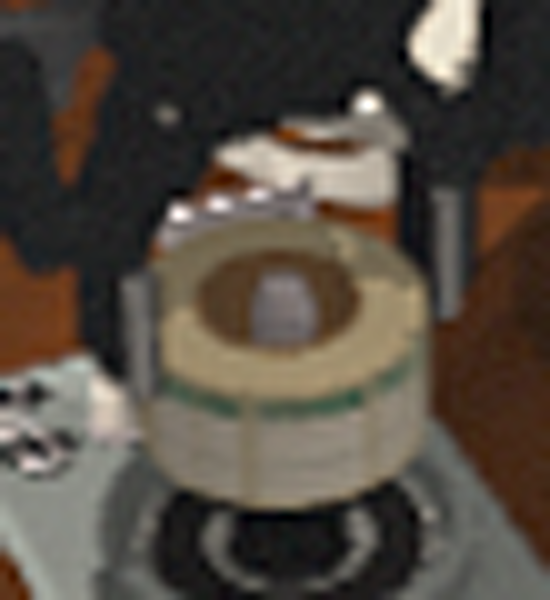

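Request:
{"method": "send_rows", "body": {
  "plan": [
    [0.1,0,0,0,0.5],
    [0,0.6,0,0,0.5],
    [0,0.6,0,0,0.5],
    [0,0.4,0,0,0.5],
    [0,0,0,0,0.5]
  ]
}}

```text
clock: 10.65
tcp_pos: [0.5794, -0.001, 0.0728]
orientation: [-1.543, 0.349, -0.347]
contact_force: [0.4, -0.2, 0.1]
grip_width: 0.067
```

Request:
{"method": "send_rows", "body": {
  "plan": [
    [0,0.5,0,0,0.5],
    [0,0.5,0,0,0.5],
    [0,0.5,0,0,0.5],
    [0,0.2,0,0,0.5],
    [0,0,0,0,0.5]
  ]
}}

```text
clock: 11.28
tcp_pos: [0.5796, -0.001, 0.0561]
orientation: [-1.543, 0.348, -0.348]
contact_force: [0.3, 1.5, -1.3]
grip_width: 0.0666
```

Run:
```python
from ov import *
go("h5",[(0,.034),(.035,.034),(.035,.0165)],.0297,(.5787,-.002),s=8,box=(215,160,290,230))
```

```text
[ 0.5796 -0.001   0.0561] yaw -25.43 F [ 0.3  1.5 -1.3] w 0.0666 q [-0.65  0.71  0.75  1.96 -0.71  0.76  0.08] t 11.275 ax [-0. -0. -1.]
```

View pics/h5_raw.png

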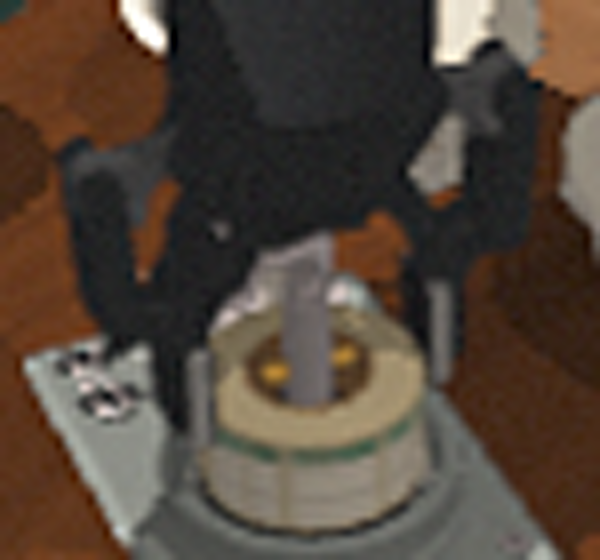

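Request:
{"method": "send_rows", "body": {
  "plan": [
    [0,0.2,0,0,0.5],
    [0,0.2,0,0,0.5],
    [0,0,0,0,0.5]
  ]
}}

```text
clock: 11.7
tcp_pos: [0.5796, -0.001, 0.0521]
orientation: [-1.543, 0.348, -0.348]
contact_force: [-0.7, 0.2, 0.2]
grip_width: 0.0667
```

Now release and look.

Request:
{"method": "send_rows", "body": {
  "plan": [
    [0,0.1,0,0,0.85],
    [0,0,0,0,1],
    [0,0,0,0,1],
    [0,-2,0,0,1],
    [0,-5,0,0,1],
    [0,-6,0,0,1],
    [0,-6,0,0,1],
    [0,0,0,0,1]
  ]
}}

```text
clock: 12.7
tcp_pos: [0.5824, -0.0021, 0.2472]
orientation: [-1.539, 0.342, -0.356]
contact_force: [0.7, -0.9, -0.6]
grip_width: 0.0856
```

Run:
```python
from ov import *
f,o=go("h6",[],.0297,(.5790,-.0015),s=8,box=(215,160,290,230))
s=8;x0,y0=215,160;Z=cv2.imread("pics/h6_raw.png")
for z,q in((.057,.034),(.057,.0165)):
    u=((proj(f,circ(.579,-.0015,z,q))-[x0,y0]+.5)*s-.5).astype(int); cv2.polylines(Z,[u[:,None]],True,(0,0,255),1)
cv2.imwrite("pics/h6o.png",Z)
```

```text
[ 0.5824 -0.0021  0.2472] yaw -25.49 F [ 0.7 -0.9 -0.6] w 0.0856 q [-0.84  0.47  1.    1.83 -0.46  1.08 -0.11] t 12.7 ax [ 0.009  0.002 -1.   ]
```

View pics/h6o.png

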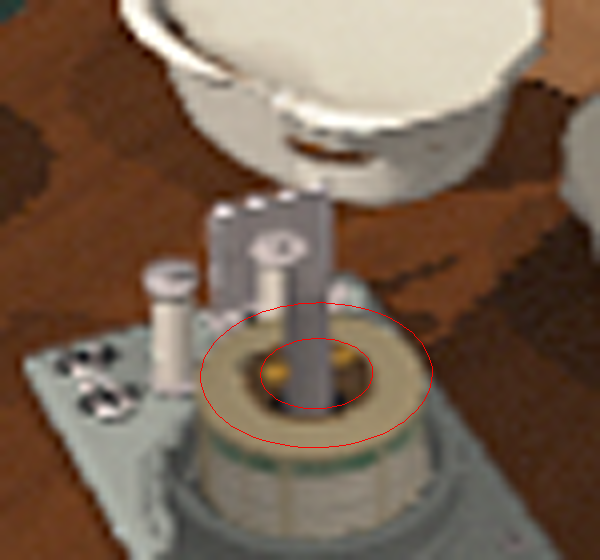

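Run:
```python
from h import *
F={"top":cv2.imread("pics/top0.png"),"scene":cv2.imread("pics/scene0.png")}
out=[]
for n,(cx,cy) in(("top",(338,251)),("scene",(299,300))):
    f=grab(n); s=11; Z=cv2.resize(F[n],None,fx=s,fy=s,interpolation=cv2.INTER_CUBIC)
    for (x,y),c in(((.4575,-.2285),(0,0,255)),):
        for z,q in((0,.028),(.008,.028),(.036,.025),(.036,.0085)):
            u=((proj(f,circ(x,y,z,q))+.5)*s-.5).astype(int); cv2.polylines(Z,[u[:,None]],True,c,1,cv2.LINE_AA)
    out.append(Z[int(cy*s)-220:int(cy*s)+220,int(cx*s)-190:int(cx*s)+190])
cv2.imwrite("pics/col.png",np.hstack(out))
```

```text
(no output)
```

View pics/col.png

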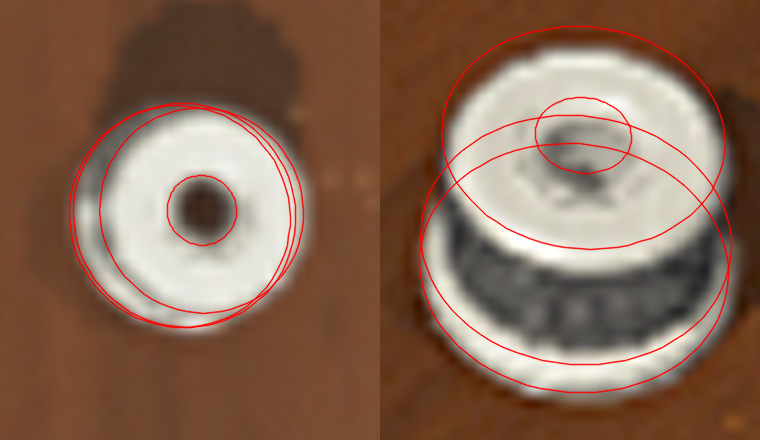

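Request:
{"method": "send_rows", "body": {
  "plan": [
    [-0.3,0,-5.2,0,1],
    [-0.3,0,-5.2,0,1],
    [-0.3,0,-5.2,0,1],
    [-0.3,0,-5.2,0,1],
    [-0.3,0,-5.1,0,1],
    [0,6,0,0,1],
    [0,6,0,0,1],
    [0,3,0,0,1],
    [0,0,0,0,1],
    [0,0,0,0,1]
  ]
}}

```text
clock: 14.1
tcp_pos: [0.455, -0.2289, 0.0919]
orientation: [-1.543, 0.348, -0.349]
contact_force: [1.7, -0.0, 0.2]
grip_width: 0.0857
```

Request:
{"method": "send_rows", "body": {
  "plan": [
    [0.2,2,0.1,0,1],
    [0,3,0,0,1],
    [0,1.4,0,0,1],
    [0,0,0,0,0.3],
    [0,0,0,0,0.3],
    [0,0,0,0,0.3],
    [0,0,0,0,0.3],
    [0,0,0,0,0.3]
  ],
  "force": 25
}}

```text
clock: 15.1
tcp_pos: [0.4582, -0.229, 0.0287]
orientation: [-1.543, 0.346, -0.35]
contact_force: [-0.5, 0.3, 6.9]
grip_width: 0.049
```

Run:
```python
from ov import *
go("k1",[],.0297,(.5790,-.0015),s=6,box=(250,230,350,330))
```

```text
[ 0.4582 -0.229   0.0287] yaw -25.44 F [-0.5  0.3  6.9] w 0.049 q [-0.19  0.66  0.69  2.13 -0.75  0.61  0.6 ] t 15.1 ax [ 0.003 -0.001 -1.   ]
```

View pics/k1_raw.png

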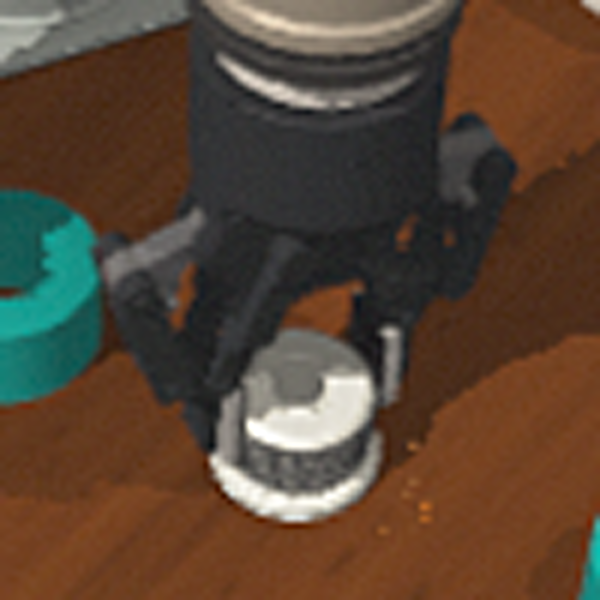

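Request:
{"method": "send_rows", "body": {
  "plan": [
    [0,0,0,0,0.75],
    [0,-0.3,0,0,0.75],
    [0,0,0,-10,0.75],
    [0,0,0,-10,0.75],
    [0,0,0,-10,0.75],
    [0,0,0,-10,0.75],
    [0,0,0,-10,0.75],
    [0,0,0,-10,0.75],
    [0,0,0,-10,0.75],
    [0,0,0,-10,0.75],
    [0,0,0,-10,0.75],
    [0,0,0,0,0.75]
  ]
}}

```text
clock: 16.65
tcp_pos: [0.4571, -0.2286, 0.0305]
orientation: [-1.388, -0.875, 0.875]
contact_force: [1.1, -0.4, -0.4]
grip_width: 0.0643
```

Request:
{"method": "send_rows", "body": {
  "plan": [
    [0,0,0,0,0.3],
    [0,0,0,0,0.3],
    [0,0,0,0,0.3],
    [0,0,0,0,0.3]
  ],
  "force": 40
}}

```text
clock: 17.15
tcp_pos: [0.4571, -0.2287, 0.0307]
orientation: [-1.388, -0.874, 0.874]
contact_force: [-0.8, 0.6, 6.3]
grip_width: 0.0484
```

Run:
```python
from ov import *
go("k2",[],.0297,(.5790,-.0015),s=6,box=(250,230,350,330))
```

```text
[ 0.4571 -0.2287  0.0307] yaw 64.38 F [-0.8  0.6  6.3] w 0.0484 q [ 0.11  0.55  0.29  2.11 -0.3   0.52  1.75] t 17.15 ax [-0. -0. -1.]
```

View pics/k2_raw.png

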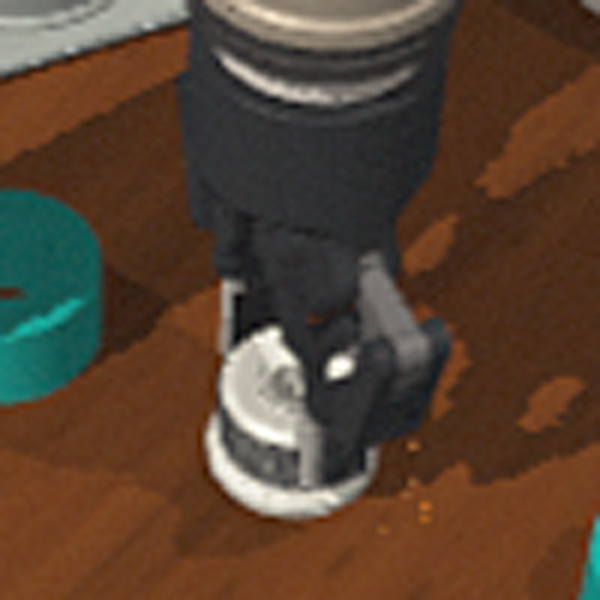

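Request:
{"method": "send_rows", "body": {
  "plan": [
    [0,-2,0,0,0.3],
    [0,-6,0,0,0.3],
    [0,-6,0,0,0.3],
    [5.1,0,-0.2,0,0.3],
    [5.2,0,-0.3,0,0.3],
    [5.2,0,-0.2,0,0.3],
    [5.2,0,-0.3,0,0.3],
    [5.1,0,-0.2,0,0.3],
    [0,0,0,0,0.3],
    [0,0,0,0,0.3],
    [0,0,0,0,0.3]
  ]
}}

```text
clock: 18.58
tcp_pos: [0.578, -0.0023, 0.1701]
orientation: [-1.388, -0.873, 0.875]
contact_force: [-0.4, -0.6, -2.2]
grip_width: 0.0489
```

Run:
```python
from ov import *
go("k3",[(0,.028),(.008,.028),(.036,.025)],.0307,(.5795,-.0012),s=9,box=(220,155,280,220))
```

```text
[ 0.578  -0.0023  0.1701] yaw 64.39 F [-0.4 -0.6 -2.2] w 0.0489 q [-0.36  0.42  0.33  1.88 -0.17  0.87  1.18] t 18.575 ax [-0.001 -0.001 -1.   ]
```

View pics/k3.png

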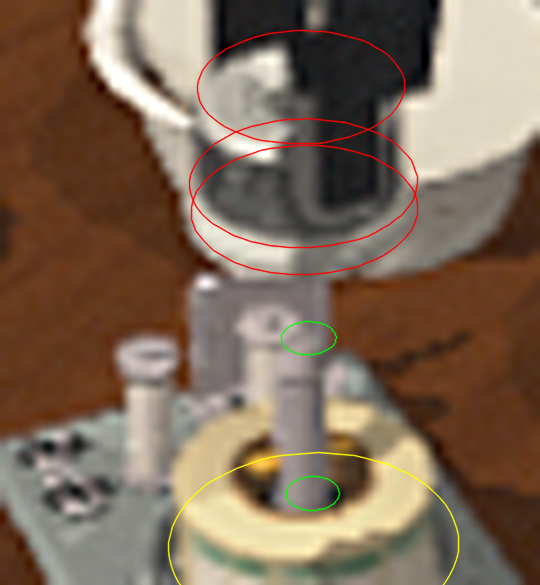

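View pics/k3_raw.png

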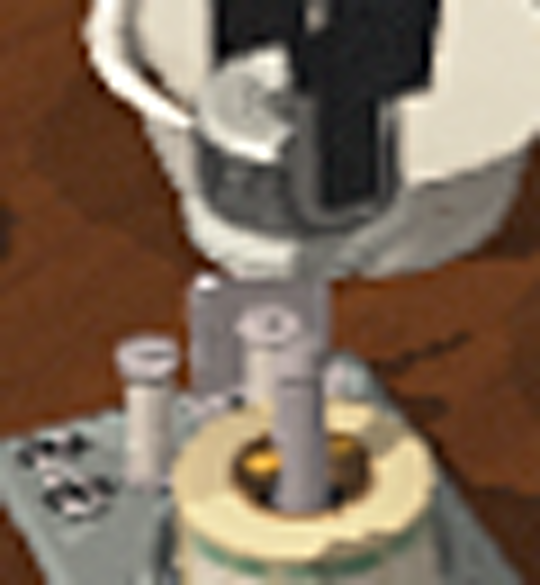

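Request:
{"method": "send_rows", "body": {
  "plan": [
    [0.2,0,-0.1,0,0.3],
    [0,2,0,0,0.3],
    [0,1.2,0,0,0.3],
    [0,0.5,0,0,0.3],
    [0,0,0,0,0.3],
    [0,0,0,0,0.3]
  ]
}}

```text
clock: 19.38
tcp_pos: [0.581, 0.0008, 0.1338]
orientation: [-1.387, -0.877, 0.876]
contact_force: [0.8, 0.2, -1.9]
grip_width: 0.0485
```

Run:
```python
from ov import *
go("k4",[(0,.028),(.008,.028),(.036,.025)],.0307,(.5795,-.0012),s=9,box=(220,155,280,220))
```

```text
[0.581  0.0008 0.1338] yaw 64.56 F [ 0.8  0.2 -1.9] w 0.0485 q [-0.35  0.47  0.32  1.9  -0.2   0.8   1.2 ] t 19.375 ax [ 0.001  0.    -1.   ]
```

View pics/k4_raw.png

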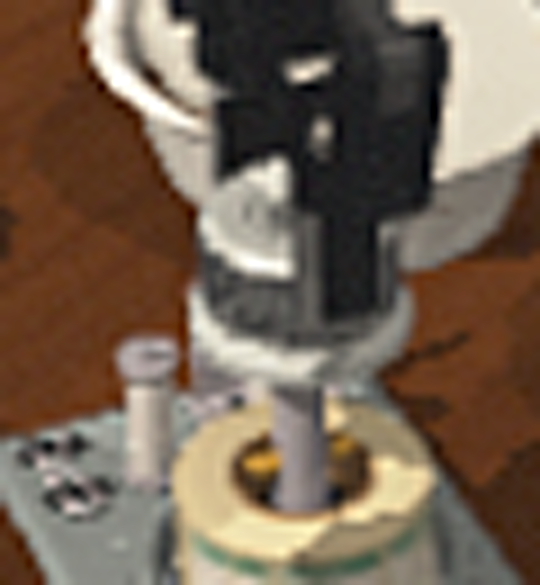

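Request:
{"method": "send_rows", "body": {
  "plan": [
    [0,0,0,0,0.3],
    [0,0,0,0,0.3]
  ]
}}

```text
clock: 19.68
tcp_pos: [0.5807, 0.0008, 0.1335]
orientation: [-1.387, -0.877, 0.876]
contact_force: [-0.4, 0.2, -2.0]
grip_width: 0.0485
```

Request:
{"method": "send_rows", "body": {
  "plan": [
    [-0.2,0,0,0,0.3],
    [0,0.3,0,0,0.3],
    [0,0.4,0,0,0.3],
    [0,0.3,0,0,0.3],
    [0,0,0,0,0.3]
  ]
}}

```text
clock: 20.3
tcp_pos: [0.5794, -0.001, 0.1228]
orientation: [-1.387, -0.876, 0.877]
contact_force: [-0.1, -0.9, -2.4]
grip_width: 0.0487
```

Request:
{"method": "send_rows", "body": {
  "plan": [
    [0,0.5,0,0,0.3],
    [0,0.5,0,0,0.3],
    [0,0.5,0,0,0.3],
    [0,0.4,0,0,0.3],
    [0,0,0,0,0.3]
  ]
}}

```text
clock: 20.92
tcp_pos: [0.5795, -0.001, 0.1038]
orientation: [-1.387, -0.876, 0.877]
contact_force: [1.0, 0.2, -1.2]
grip_width: 0.0487
```

Run:
```python
from ov import *
go("k5",[(0,.028),(.008,.028),(.036,.025)],.0307,(.5795,-.0012),s=9,box=(220,160,280,225))
```

```text
[ 0.5795 -0.001   0.1038] yaw 64.57 F [ 1.   0.2 -1.2] w 0.0487 q [-0.34  0.51  0.3   1.92 -0.21  0.74  1.21] t 20.925 ax [-0.001 -0.    -1.   ]
```

View pics/k5_raw.png

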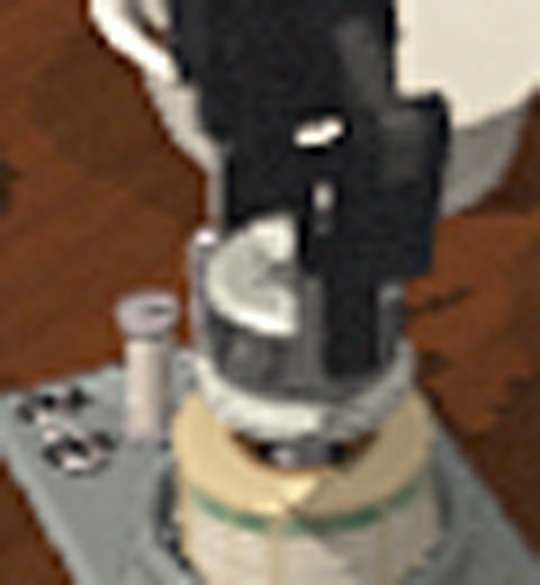

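Request:
{"method": "send_rows", "body": {
  "plan": [
    [0,0.4,0,0,0.3],
    [0,0.4,0,0,0.3],
    [0,0.1,0,0,0.3],
    [0,0,0,0,0.3],
    [0,0,0,0,0.3]
  ]
}}

```text
clock: 21.6
tcp_pos: [0.5799, -0.001, 0.0956]
orientation: [-1.387, -0.877, 0.876]
contact_force: [0.5, -0.0, 2.5]
grip_width: 0.0486
```

Request:
{"method": "send_rows", "body": {
  "plan": [
    [0,0.2,0,0,0.3],
    [0,0,0,5,0.3],
    [0,0,0,5,0.3],
    [0,0,0,5,0.3],
    [0,0,0,5,0.3]
  ]
}}

```text
clock: 22.22
tcp_pos: [0.5806, -0.0007, 0.095]
orientation: [-1.484, -0.608, 0.605]
contact_force: [-4.9, 0.7, 15.1]
grip_width: 0.0488
```

Request:
{"method": "send_rows", "body": {
  "plan": [
    [0,0,0,5,0.3],
    [0,0,0,5,0.3],
    [0,0,0,5,0.3],
    [0,0,0,5,0.3]
  ]
}}

```text
clock: 22.72
tcp_pos: [0.5792, -0.0011, 0.0946]
orientation: [-1.544, -0.334, 0.335]
contact_force: [-5.6, 0.4, 12.5]
grip_width: 0.0484
```

Request:
{"method": "send_rows", "body": {
  "plan": [
    [0,0,0,5,0.3],
    [0,0,0,5,0.3],
    [0,0,0,5,0.3]
  ]
}}

```text
clock: 23.1
tcp_pos: [0.5796, -0.0002, 0.093]
orientation: [-1.566, -0.129, 0.13]
contact_force: [-0.1, 1.4, -2.4]
grip_width: 0.0484
```

Request:
{"method": "send_rows", "body": {
  "plan": [
    [0,0,0,5,0.3],
    [0,0,0,5,0.3],
    [0,0,0,5,0.3]
  ]
}}

```text
clock: 23.48
tcp_pos: [0.5799, 0.0005, 0.093]
orientation: [-1.568, 0.075, -0.075]
contact_force: [0.6, 3.0, -0.8]
grip_width: 0.0485
```

Run:
```python
from ov import *
f,o=go("k6",[],.0307,(.5795,-.0012),s=9,box=(220,160,280,225)); print(o["moment"])
```

```text
[5.799e-01 5.000e-04 9.300e-02] yaw -5.51 F [ 0.6  3.  -0.8] w 0.0485 q [-0.57  0.59  0.62  1.94 -0.48  0.76  0.23] t 23.475 ax [ 0.     0.001 -1.   ]
[ 0.61038072 -0.08784734  0.26238016]
```

View pics/k6_raw.png

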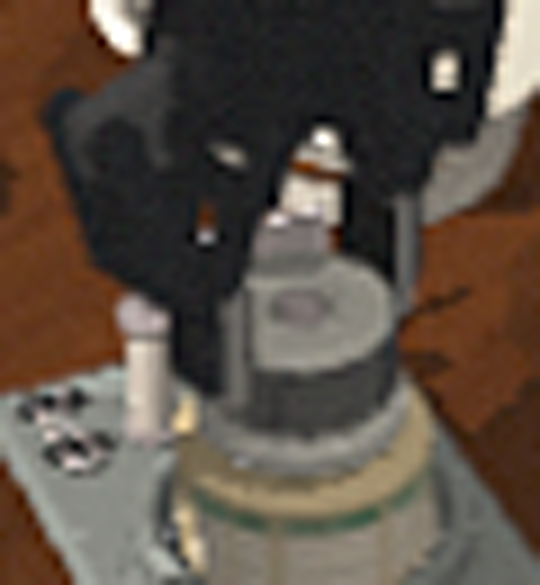

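Request:
{"method": "send_rows", "body": {
  "plan": [
    [0,0,0,-6,0.3],
    [0,0.2,0,0,0.3],
    [0,0.2,0,0,0.3],
    [0,0,0,0,0.3]
  ]
}}

```text
clock: 24.02
tcp_pos: [0.5802, -0.0005, 0.0891]
orientation: [-1.571, -0.008, 0.007]
contact_force: [3.4, 3.2, -3.6]
grip_width: 0.0488
```

Run:
```python
from h import *
o,M=tool();print(o["tcp_pos"],o["contact_force"],o["moment"])
```

```text
[ 5.80167147e-01 -5.48760686e-04  8.91394667e-02] [ 3.40436158  3.17939356 -3.59150008] [ 0.7081426  -0.64211158  0.10030436]
```

Request:
{"method": "send_rows", "body": {
  "plan": [
    [0.1,0,0.1,-2,0.3],
    [0,0.2,0,0,0.3],
    [0,0.2,0,0,0.3],
    [0,0.2,0,0,0.3],
    [0,0,0,0,0.3]
  ],
  "force": 80
}}

```text
clock: 24.65
tcp_pos: [0.5805, -0.0006, 0.0836]
orientation: [-1.571, -0.034, 0.035]
contact_force: [-2.9, 0.4, 6.4]
grip_width: 0.0471
```

Run:
```python
from h import *
o,M=tool();print(o["tcp_pos"],o["contact_force"],o["moment"])
```

```text
[ 5.80496384e-01 -5.54561614e-04  8.35694100e-02] [-2.94775749  0.39992996  6.37090495] [-0.03083509  0.57600057  0.06604506]
```

Request:
{"method": "send_rows", "body": {
  "plan": [
    [0,0.2,0,0,0.3],
    [0,0.2,0,0,0.3],
    [0,0,0,0,0.3],
    [0,0,0,0,0.3]
  ]
}}

```text
clock: 25.15
tcp_pos: [0.5807, -0.0006, 0.0823]
orientation: [-1.568, -0.034, 0.034]
contact_force: [-11.7, 0.8, 33.9]
grip_width: 0.0477
```

Request:
{"method": "send_rows", "body": {
  "plan": [
    [-0.1,0,0,0,0.3],
    [0,0,0,0,0.3],
    [0,0,0,0,0.3]
  ]
}}

```text
clock: 25.52
tcp_pos: [0.5805, -0.0007, 0.0824]
orientation: [-1.569, -0.036, 0.033]
contact_force: [-8.5, 1.1, 31.5]
grip_width: 0.0475
```

Run:
```python
from ov import *
f,o=go("k7",[],.0307,(.5795,-.0012),s=9,box=(220,160,280,225)); print(o["moment"])
cv2.imwrite("pics/k7full.png",f["image"][:,:,::-1])
```

```text
[ 0.5805 -0.0007  0.0824] yaw 2.5 F [-8.5  1.1 31.5] w 0.0475 q [-0.53  0.59  0.57  1.94 -0.47  0.73  0.36] t 25.525 ax [ 0.002  0.002 -1.   ]
[0.21660946 2.16684458 0.07455329]
```

View pics/k7_raw.png

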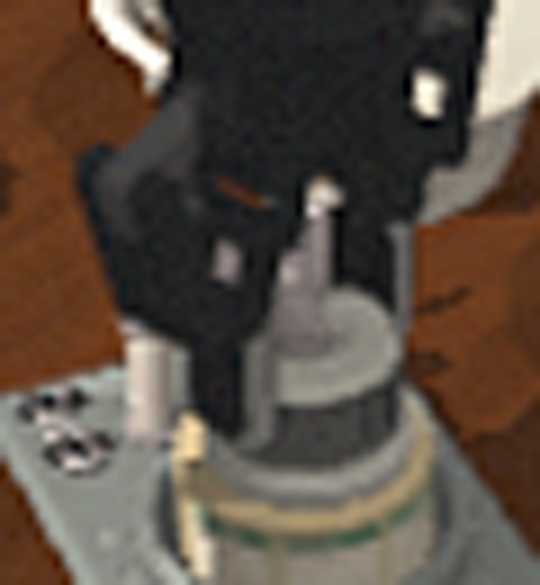

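View pics/k7full.png

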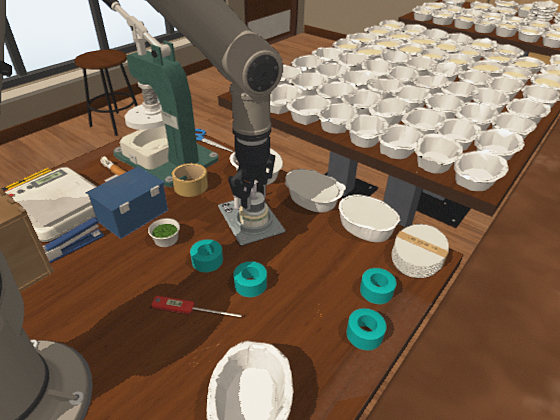

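Request:
{"method": "send_rows", "body": {
  "plan": [
    [0,0,0,0,0.3],
    [0,0,0,0,0.3],
    [0,0,0,0,0.3],
    [0,0,0,0,0.3]
  ]
}}

```text
clock: 26.08
tcp_pos: [0.5806, -0.0006, 0.0824]
orientation: [-1.569, -0.036, 0.033]
contact_force: [-9.4, 0.7, 31.3]
grip_width: 0.0478
```

Run:
```python
from h import *
o,M=tool();print(o["tcp_pos"],o["contact_force"],o["grip_width"]); print(r.hand_in())
```

```text
[ 0.58056867 -0.00062391  0.08239018] [-9.35862372  0.69344131 31.28712631] 0.04780524681003072
the job is handed in; nothing more can be done
None
```

I seated the cream label roll over the hub in the pocket and let it go, then put the collar flange down on the spindle. It turned about 55° before a slot dropped over the brass pin. I pushed it straight down to a hard stop and handed in at about 26 s, still gripping the collar and pressing it home.

- **Fully home:** the collar's underside was at about 52 mm by arm position, which is the expected stop height. The push was steady at about 31 N, and the force rose sharply over the last 1.3 mm, as a solid stop would.
- **Surroundings:** in the last scene picture the trays, the sauce pot, the tape and the turquoise rolls look where they started. I judged that by eye only, from that one view.
- **Disagreements:**
    - A side force of about 9 N remained against the spindle.
    - The two cameras differed by 3–6 mm on some positions, so I aimed by comparing parts in the picture and by the arm's own readings.
    - I turned the collar about 15° past the point where it dropped in. It pressed against the pin, so I turned back about 8° before pushing down.

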